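# Nest the pudding tins by shape and reject the odd one

## Robot

A 6-joint arm with a two-finger parallel gripper is mounted at the origin on the work surface. World frame = base frame: x ahead of the robot, y to its left, z up, the work surface at z = 0. Lengths are in m, angles in rad, forces in N, time in s.
With the tool pointing down it reaches from about 0.3 to 0.775 m from the base axis. Payload 14.6 kg.
Tool frame: the origin (TCP) lies at the very end of the fingers, on their centre line; the grasp point (between the pads) lies 19 mm behind it; z points along the fingers, x is the direction in which the jaws open and shut, and the axes are right-handed (so a half turn about z gives the same grasp; the last joint's range is limited). The gripper opens to 94 mm and grips with 3 to 60 N. Pads are 16 mm wide; open, the fingers measure 119 mm over their backs; the gripper's body (75 mm by 177 mm) begins 78 mm behind the grasp point.
Start: joints at [-1.219, 0.3, 1.521, -0, 1.321, -0.067], TCP at [0.224, -0.502, 0.205] pointing down, gripper open.
Joint ranges: [-3.03, 3.03], [-0.79, 2.21], [0.23, 2.52], [-1.04, 4.18], [0, 3.07], [-2.55, 2.55]. Speed limits (rad/s): [2.22, 2.22, 2.57, 3.14, 3.14, 3.14].

## Interface

Orientations are given as [roll, pitch, yaw] about the fixed x, y, z axes, in that order (R = Rz(yaw) Ry(pitch) Rx(roll)).
In Python, from station import ctrl gives the robot as it stands.
- The arm moves only by the shell command python3 -m inch 'ROWS' [FORCE]. ROWS is JSON, one flat list of numbers, 7 for each row, row after row: the shift along the tool's x, y, z in cm, then the turn, a rotation vector about the tool's x, y, z in rad, then the opening, from 0 (shut) to 1 (fully open). In form: [tx, ty, tz, wx, wy, wz, claw, tx, ty, tz, wx, wy, wz, claw, ...]. A call has 1 to 20 rows; each row shifts and turns the commanded pose from where the row before left it, along the tool's axes as they then stand; what a row does not reach is not made up. A row lasts 1/8 s, in which the tool goes at most 62.5 mm and 10.7 degrees, less where a joint would pass 70% of its speed; a pose out of reach is approached as far as the arm can. A call is refused whole if a number of a shift passes 6.25 or a number of a turn 0.188, either way. A call with a gripper value outside its range is refused whole. The fingers move at their own pace and stop on an object; FORCE is the grip in N (left out, the last holds). Time passes only in rows, so rows that do not move let the fingers close. It gives the time, the measured TCP pose, the force and the opening at its end, in the units of the state.
- ctrl.get_obs(): the state, without advancing time (a new reading comes with each control period).
- ctrl.camera(name): name is "scene" or "side" or "wrist"; returns (picture, depth): 480x640x3 uint8, red, green, blue; 480x640 float32, m along the optical axis (not along the pixel's ray), 0 where there is no reading.
- ctrl.camera_params(name): a dict with "vertical_fov" (degrees; the focal length in pixels is half the picture's height over the tangent of half this angle, whatever the lens; pixels are square), "cx", "cy" (the principal point, pixels), "camera_from_world" (4x4, takes a point from world to camera coordinates); the wrist camera has in their place "mount" (4x4, takes a point from camera to tool coordinates, whose origin is the TCP and whose axes are the tool frame's). Camera axes: x right, y down, z forward; pixel columns grow to the right and rows downward; lengths in m; the calibration is good to about 2 mm. A picture is of the moment at which its call begins: read the wrist's pose just before it. camera_params takes no time and is no camera call.
- ctrl.hand_in(): hands the job in, once; it reports no verdict.
Trained networks look in the newest picture that a camera, given by its name, has taken for a name from the list of things; names that differ only in an ending like _2 or _b are one class to them, and where a whole thing is asked for, a point or a joint stands for the part that bears it (a point fixed in the world has none). Each returns a list of dicts, best first, with "score" (0 to 1); they miss things now and then, are a little off and sometimes report something else, mostly with a low value. They report only what shows in the picture. A call takes as long as a camera call.
- ctrl.spot_in(camera, label): "bbox" ([centre column, centre row, width, height] in pixels, round what is visible of it).
- ctrl.place_of(camera, label): "centre" ([column, row] in pixels: a listed point, or the origin of a listed thing).
The state is a dict: "time_s": time; "qpos": joint angles; "joint_vel": joint speeds; "tau": joint torques, N m; "ee_pos": TCP position; "eef_rot": TCP orientation; "force": force on the tool from outside, world axes, zero at the start; "moment": the same for the moment, N m; "grip_width": finger opening in m.
Only numpy, scipy, OpenCV 4.12 (cv2) and the standard library are available. Lean on these libraries where they do the work, as an engineer would, in place of code of your own. Each camera call takes 0.05 s, during which the arm holds its last target. There are 200 camera calls.

## Task

The pudding tins on the store-room bench all stand upside down: nest the two loose round flared tins over the round one under the shelf and the loose square tin over the square one there, each seated fully and straight, with the two stacks left standing where they are. The odd straight-sided tin nests with nothing: stand it upside down, as it is, in the grey reject tray. Do not shift or knock over the jar, the can or the drum, and do not bang into the shelf.

Things in the scene. Friction and masses are not known exactly. Their poses are not given: they have to be found in the camera images.
- round_base_centre (a point): Round flared pudding tin, aluminium, mouth-down, 70 mm tall, wall 2 mm; foot on top (48 to 70 mm up, the part to grip) 54 mm wide, flat shoulder below it sticks out 5 mm, bottom rim 86 mm wide. Point: centre, 35 mm up. A tin of its kind lowered over it rests 25 mm higher, 3 mm side play. Base of the round stack: under one end of the shelf, its axis 0 to 15 mm behind the front edge.
- square_base_centre (a point): Square flared pudding tin, sides along its x and y, aluminium, mouth-down, 70 mm tall, wall 2 mm; foot on top (48 to 70 mm up, the part to grip) 54 mm wide, flat shoulder below it sticks out 5 mm, bottom rim 83 x 83 mm. Point: centre, 35 mm up. A tin of its kind lowered over it rests 25 mm higher, 3 mm side play. Base of the square stack: under the other end, turned up to 0.3 rad from the shelf.
- round_1_centre (a point): Round flared pudding tin, aluminium, mouth-down, 70 mm tall, wall 2 mm; foot on top (48 to 70 mm up, the part to grip) 54 mm wide, flat shoulder below it sticks out 5 mm, bottom rim 86 mm wide. Point: centre, 35 mm up. Loose in the row in front of the shelf, about 120 g.
- round_2_centre (a point): Round flared pudding tin, aluminium, mouth-down, 70 mm tall, wall 2 mm; foot on top (48 to 70 mm up, the part to grip) 54 mm wide, flat shoulder below it sticks out 5 mm, bottom rim 86 mm wide. Point: centre, 35 mm up. Loose in the row in front of the shelf, same as round_1.
- square_1_centre (a point): Square flared pudding tin, sides along its x and y, aluminium, mouth-down, 70 mm tall, wall 2 mm; foot on top (48 to 70 mm up, the part to grip) 54 mm wide, flat shoulder below it sticks out 5 mm, bottom rim 83 x 83 mm. Point: centre, 35 mm up. Loose in the row in front of the shelf, at any yaw, about 130 g.
- straight_centre (a point): Odd round tin, straight-walled (body 66 mm wide, no flare), nests with nothing, aluminium, mouth-down, 70 mm tall, wall 2 mm; foot on top (48 to 70 mm up, the part to grip) 54 mm wide, flat shoulder below it sticks out 6 mm. Point: centre, 35 mm up. Loose in the row in front of the shelf, about 120 g.
- tray: Grey plastic reject tray, open, fixed, 150 x 150 mm outside, 35 mm high, walls and floor 5 mm; origin: centre of its underside, x and y along its sides. It stands beyond the left or right end of the shelf.
- shelf: Grey slatted shelf, fixed. Origin: on the bench below the middle of its front (robot-side) edge; x to its back, y along it. Board 520 mm long, 115 mm deep, underside 290, top 310 mm up. Posts 22 mm thick, 400 tall, at x 20 and 100, y +-248 mm. No room over the tins for an upright gripper: reach in from the front, tool leaning 30 to 45 degrees.
- jar_centre (a point): Bystander: glass jar, 62 mm diameter, 115 mm tall, in the row in front of the shelf. Point: centre, 57 mm up.
- can_centre (a point): Bystander: food can, 66 mm diameter, 100 mm tall, under the shelf between the two base tins. Point: centre, 50 mm up.
- drum_centre (a point): Bystander: white plastic drum jar with black lid, 100 mm diameter, 140 mm tall, beyond the end of the shelf opposite the tray. Point: centre, 70 mm up.

How it is judged:
At the end, for the whole second after the job is handed in: Loose round tins 25 and 50 mm above the round base (either order), square tin 25 mm above the square base: height -5/+6 mm, 8 mm off-axis, 0.12 rad tilt; bases moved under 30 mm, upright; straight tin mouth-down on the tray's floor, within 50 mm of its centre in x and y, 0.15 rad tilt (((horizontal distance between each of round_1_centre, round_2_centre and round_base_centre below 0.008 m and z of round_1_centre in the frame of round_base_centre between 0.02 and 0.031 m and angle between each of round_1_centre, round_2_centre's own z axis and vertical below 0.12 rad and z of round_2_centre in the frame of round_base_centre between 0.045 and 0.056 m) or (horizontal distance between each of round_2_centre, round_1_centre and round_base_centre below 0.008 m and z of round_2_centre in the frame of round_base_centre between 0.02 and 0.031 m and angle between each of round_2_centre, round_1_centre's own z axis and vertical below 0.12 rad and z of round_1_centre in the frame of round_base_centre between 0.045 and 0.056 m)) and horizontal distance between square_1_centre and square_base_centre below 0.008 m and z of square_1_centre in the frame of square_base_centre between 0.02 and 0.031 m and angle between square_1_centre's own z axis and vertical below 0.12 rad and distance of each of round_base_centre, square_base_centre from where it was at the start of the episode below 0.03 m and angle between each of round_base_centre, square_base_centre's own z axis and vertical below 0.1 rad and x of straight_centre in the frame of tray between -0.05 and 0.05 m and y of straight_centre in the frame of tray between -0.05 and 0.05 m and z of straight_centre in the frame of tray between 0.03 and 0.05 m and angle between straight_centre's own z axis and vertical below 0.15 rad); the robot touches nothing.
It fails at once if the glass jar is pushed more than 20 mm or tipped (distance of jar_centre from where it was at the start of the episode above 0.02 m or angle between jar_centre's own z axis and vertical above 0.3 rad).
It fails at once if the food can is pushed more than 20 mm or tipped (distance of can_centre from where it was at the start of the episode above 0.02 m or angle between can_centre's own z axis and vertical above 0.3 rad).
It fails at once if the white drum is pushed more than 20 mm or tipped (distance of drum_centre from where it was at the start of the episode above 0.02 m or angle between drum_centre's own z axis and vertical above 0.3 rad).
It fails at once if the robot bangs into the shelf (over 20 N) (contact force between any of the arm, the fingers and shelf above 20 N).
It also fails if it takes over 72 s, if anything falls off the work surface, if the arm or the gripper's body presses on something with over 40 N, if the wrist force passes 120 N, or if a joint passes its speed limit or range.

## Working session

There is one attempt and no reset: what is moved stays moved. The work goes in short steps, Python scripts to look and compute and a shell command to move; the robot and the scene stay as the last step left them, time stands still between calls to the robot, and variables do not carry over. Pictures are saved under pics/ and viewed, about 8 in all and at most 12, crops included, and the job is handed in when it is done.

```bash
ls; mkdir -p pics
cat > h.py <<'E'
import numpy as np, cv2
from scipy.spatial.transform import Rotation as R
from station import ctrl
def tcp():
    o=ctrl.get_obs(); T=np.eye(4); T[:3,:3]=R.from_euler('xyz',o['eef_rot']).as_matrix(); T[:3,3]=o['ee_pos']; return T
def cam(name):
    Tt=tcp(); img,d=ctrl.camera(name); p=ctrl.camera_params(name)
    f=240/np.tan(np.radians(p['vertical_fov'])/2)
    W=Tt@np.array(p['mount']) if 'mount' in p else np.linalg.inv(np.array(p['camera_from_world']))
    return img,d,dict(f=f,cx=p['cx'],cy=p['cy'],W=W)
def cloud(d,c):
    v,u=np.mgrid[:480,:640]; P=np.stack([(u-c['cx'])/c['f']*d,(v-c['cy'])/c['f']*d,d],-1)
    return P@c['W'][:3,:3].T+c['W'][:3,3]
def ray_z(px,c,z):
    r=c['W'][:3,:3]@np.array([(px[0]-c['cx'])/c['f'],(px[1]-c['cy'])/c['f'],1]); o=c['W'][:3,3]
    return o+r*(z-o[2])/r[2]
def save(n,img): cv2.imwrite('pics/'+n,img[:,:,::-1])
E
cat > a.py <<'E'
from h import *
Z=dict(round_base_centre=.035,square_base_centre=.035,round_1_centre=.035,square_1_centre=.035,straight_centre=.035,tray=0,shelf=0,jar_centre=.057,can_centre=.05,drum_centre=.07)
print(ctrl.get_obs()['time_s'])
for n in ['scene','side']:
    img,d,c=cam(n); save(n+'0.png',img); np.savez(n+'0.npz',img=img,d=d,**c)
    print(n,c['W'].round(2).tolist(),c['f'])
    for k,z in Z.items():
        for r in ctrl.place_of(n,k)[:4]: print(n,k,round(r['score'],2),np.round(r['centre']),ray_z(r['centre'],c,z).round(3))
print(ctrl.get_obs()['time_s'])
E
python3 a.py
```

```text
pics
0.0
scene [[-0.22, 0.62, -0.75, 1.26], [0.97, 0.13, -0.19, 0.17], [-0.02, -0.77, -0.63, 0.7], [0.0, 0.0, 0.0, 1.0]] 489.89615890942866
scene round_base_centre 0.56 [244. 266.] [ 0.561 -0.164  0.035]
scene square_base_centre 0.59 [384. 299.] [0.597 0.129 0.035]
scene round_1_centre 0.85 [216. 205.] [ 0.367 -0.306  0.035]
scene square_1_centre 0.91 [393. 245.] [0.433 0.128 0.035]
scene straight_centre 0.66 [339. 240.] [0.438 0.012 0.035]
scene tray 0.83 [530. 302.] [0.514 0.409 0.   ]
scene jar_centre 0.88 [483. 233.] [0.383 0.313 0.057]
scene jar_centre 0.63 [310. 286.] [ 0.614 -0.009  0.057]
scene can_centre 0.8 [310. 288.] [ 0.611 -0.011  0.05 ]
scene drum_centre 0.62 [146. 222.] [ 0.502 -0.409  0.07 ]
side [[-0.8, -0.37, 0.48, -0.03], [-0.6, 0.48, -0.64, 0.71], [0.01, -0.8, -0.6, 0.74], [0.0, 0.0, 0.0, 1.0]] 458.0871257804437
side round_base_centre 0.83 [335. 220.] [ 0.564 -0.17   0.035]
side square_base_centre 0.79 [252. 271.] [0.595 0.13  0.035]
side square_base_centre 0.48 [263. 355.] [0.403 0.302 0.035]
side round_1_centre 0.69 [422. 224.] [ 0.362 -0.302  0.035]
side square_1_centre 0.72 [303. 302.] [0.433 0.139 0.035]
side straight_centre 0.81 [333. 270.] [0.442 0.011 0.035]
side straight_centre 0.16 [334. 222.] [ 0.559 -0.159  0.035]
side tray 0.76 [188. 375.] [0.508 0.407 0.   ]
side tray 0.22 [422. 226.] [ 0.379 -0.343  0.   ]
side can_centre 0.58 [287. 238.] [ 0.601 -0.008  0.05 ]
side drum_centre 0.57 [398. 181.] [ 0.505 -0.415  0.07 ]
1.1
```

View pics/scene0.png

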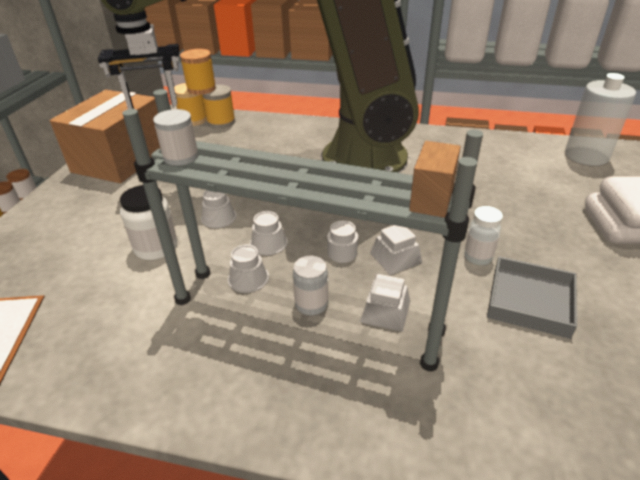

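View pics/side0.png

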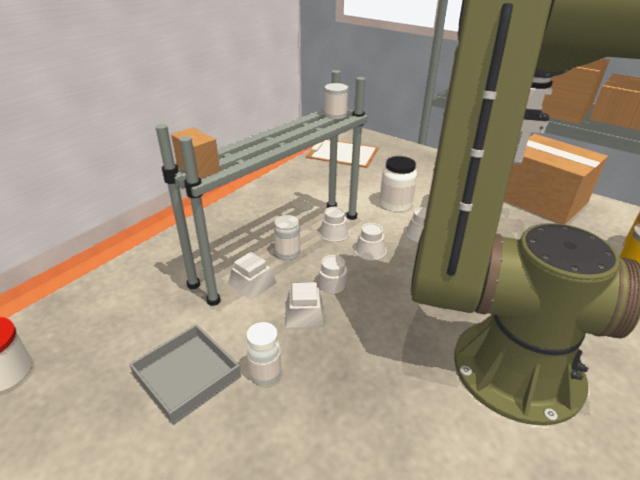

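The scene view shows round_base (247,268), can (310,285), square_base (386,303) under the shelf. The row in front has round_1 (216,207), a second round tin (267,232), the straight tin (342,240), square_1 (396,247) and the jar (483,235). The drum is at (146,222) and the tray at (532,297). The side view agrees. Next I refine the poses from depth.

```bash
cat > b.py <<'E'
from h import *
print(ctrl.get_obs()['time_s'])
C={}
for n in ['scene','side']:
    z=np.load(n+'0.npz'); c={k:z[k] for k in ['f','cx','cy','W']}; C[n]=cloud(z['d'],c)
    print(n,'bench z',np.median(C[n][(abs(C[n][...,2])<.01)&(C[n][...,0]>.3)&(C[n][...,0]<.7)][:,2]))
G=dict(rb=(.562,-.167),sb=(.596,.13),r1=(.365,-.304),r2=(.42,-.14),s1=(.433,.133),st=(.44,.012))
for k,g in G.items():
    for n in C:
        P=C[n].reshape(-1,3); m=(np.hypot(P[:,0]-g[0],P[:,1]-g[1])<.06)&(P[:,2]>.062)&(P[:,2]<.08)
        Q=P[m]
        if len(Q)<20: print(k,n,len(Q)); continue
        r=cv2.minAreaRect((Q[:,:2]*1000).astype(np.float32)); e,rad=cv2.minEnclosingCircle((Q[:,:2]*1000).astype(np.float32))
        print(k,n,len(Q),'z',Q[:,2].mean().round(4),'mean',Q[:,:2].mean(0).round(4),'rect',np.round(r[0],1),np.round(r[1],1),round(r[2],1),'circ',np.round(e,1),round(rad,1))
for n in C:
    P=C[n].reshape(-1,3)
    Q=P[(P[:,0]>.4)&(P[:,0]<.9)&(abs(P[:,1])<.4)&(P[:,2]>.302)&(P[:,2]<.318)]
    r=cv2.minAreaRect((Q[:,:2]*1000).astype(np.float32)); print('board',n,len(Q),np.round(cv2.boxPoints(r),1).tolist(),np.round(r[1],1))
    for k,g,lo,hi in [('jar',(.383,.313),.1,.125),('can',(.606,-.01),.085,.11),('drum',(.503,-.412),.125,.15)]:
        Q=P[(np.hypot(P[:,0]-g[0],P[:,1]-g[1])<.07)&(P[:,2]>lo)&(P[:,2]<hi)]
        if len(Q)>5: print(k,n,len(Q),((Q.max(0)+Q.min(0))/2).round(3))
    Q=P[(abs(P[:,0]-.511)<.13)&(abs(P[:,1]-.408)<.13)&(P[:,2]>.03)&(P[:,2]<.045)]
    if len(Q)>5:
        r=cv2.minAreaRect((Q[:,:2]*1000).astype(np.float32)); print('tray',n,len(Q),np.round(r[0],1),np.round(r[1],1),round(r[2],1))
E
python3 b.py
```

```text
1.1
scene bench z -0.0010739761855469987
side bench z -0.0001396881619179502
rb scene 422 z 0.0668 mean [ 0.5611 -0.16  ] rect [ 560.6 -160.1] [53.9 53.6] 43.2 circ [ 559.3 -159.9] 29.1
rb side 211 z 0.0678 mean [ 0.5583 -0.1569] rect [ 559.1 -158.2] [48.9 55.2] 36.1 circ [ 559.6 -157.3] 28.7
sb scene 654 z 0.0686 mean [0.5998 0.1334] rect [597.3 133.1] [54.  56.5] 85.5 circ [596.6 132.9] 36.9
sb side 402 z 0.069 mean [0.591  0.1384] rect [593.5 135.5] [56.1 55. ] 86.1 circ [593.3 135.8] 36.2
r1 scene 200 z 0.0662 mean [ 0.3749 -0.3046] rect [ 375. -306.] [56.1 41.3] 85.6 circ [ 369.5 -305.6] 28.2
r1 side 128 z 0.0679 mean [ 0.3743 -0.2982] rect [ 376.8 -300.1] [30.9 60. ] 20.4 circ [ 369.6 -302.8] 30.0
r2 scene 336 z 0.0666 mean [ 0.4397 -0.1536] rect [ 438.8 -154.1] [54.3 53.9] 41.4 circ [ 439.3 -154.1] 29.0
r2 side 245 z 0.0678 mean [ 0.4369 -0.1506] rect [ 437.4 -150.2] [51.5 56.3] 31.3 circ [ 438.2 -151.5] 29.7
s1 scene 441 z 0.0683 mean [0.4391 0.1355] rect [434.3 135.3] [57.1 55. ] 38.9 circ [436.2 135.6] 35.3
s1 side 470 z 0.0694 mean [0.4284 0.1406] rect [431.5 137.2] [53.  
[... 190 characters left out ...]
7  21.2] [51.4 55.1] 34.9 circ [438.2  19.8] 28.7
board scene 9798 [[542.5, -271.8999938964844], [661.2999877929688, -286.0], [723.0, 236.3000030517578], [604.0999755859375, 250.3000030517578]] [525.9 119.7]
jar scene 474 [0.392 0.31  0.109]
can scene 777 [ 0.606 -0.012  0.093]
drum scene 636 [ 0.504 -0.405  0.133]
tray scene 943 [494.3 375.5] [219.8 176.3] 81.6
board side 4086 [[538.7999877929688, -269.29998779296875], [654.7999877929688, -283.6000061035156], [719.4000244140625, 238.60000610351562], [603.4000244140625, 253.0]] [526.2 116.9]
jar side 677 [0.391 0.314 0.109]
can side 395 [ 0.602 -0.008  0.094]
drum side 445 [ 0.5   -0.4    0.135]
tray side 931 [488.1 407.2] [161.7 193. ] 81.6
```

```bash
cat > plan.py <<'E'
import sys
from h import *
# x y zb(tin bottom) lean yaw n : rows (tool axes, cm/rad) from the present pose to holding a tin whose axis is x,y and bottom zb
def target(x,y,zb,L,psi,off=.004,Rc=None):
    z=np.array([np.sin(L)*np.cos(psi),np.sin(L)*np.sin(psi),-np.cos(L)]); xx=np.array([-np.sin(psi),np.cos(psi),0])
    if Rc is not None and xx@Rc[:,0]<0: xx=-xx
    T=np.eye(4); T[:3,:3]=np.c_[xx,np.cross(z,xx),z]; T[:3,3]=[x+off*np.cos(psi),y+off*np.sin(psi),zb+.056]; return T
def rows(T0,T1,n):
    w=R.from_matrix(T0[:3,:3].T@T1[:3,:3]).as_rotvec()
    A=sum(T0[:3,:3]@R.from_rotvec(w*k/n).as_matrix() for k in range(n))
    return np.linalg.solve(A,T1[:3,3]-T0[:3,3])*100,w/n
if __name__=='__main__':
    T0=tcp(); print('t',ctrl.get_obs()['time_s'],'q',np.round(ctrl.get_obs()['qpos'],2))
    for a in sys.argv[1:]:
        v=[float(s) for s in a.split(',')]; n=int(v[5]); T1=target(*v[:5],Rc=T0[:3,:3]); s,w=rows(T0,T1,n)
        s=np.round(s,2); w=np.round(w,3); print(a,'->',n,'x',*s,*w)
        for k in range(n): # carry on from the rounded result
            T0=T0.copy(); T0[:3,3]+=T0[:3,:3]@s/100; T0[:3,:3]=T0[:3,:3]@R.from_rotvec(w).as_matrix()
        print('   end',(T0[:3,3]).round(4))
E
python3 plan.py .438,-.1525,.1,.61,-.12,9 .438,-.1525,0,.61,-.12,5; python3 -c "
from h import *; print(ctrl.camera_params('wrist'))"
```

```text
t 1.1 q [-1.22  0.3   1.52  0.    1.32 -0.07]
.438,-.1525,.1,.61,-.12,9 -> 9 x -3.45 -2.92 1.29 0.066 0.018 0.058
   end [ 0.4415 -0.1533  0.1562]
.438,-.1525,0,.61,-.12,5 -> 5 x -0.01 1.14 1.65 0.0 0.0 -0.0
   end [ 0.442  -0.1527  0.056 ]
{'vertical_fov': 61.664420324608685, 'cx': 314.84280136567, 'cy': 243.22808611727234, 'mount': array([[ 9.99999999e-01, -1.17297344e-05, -3.21629465e-05,
         4.63827500e-04],
       [ 1.92036719e-05,  9.69941142e-01,  2.43339642e-01,
        -7.14207679e-02],
       [ 2.83418557e-05, -2.43339642e-01,  9.69941141e-01,
        -1.78617108e-01],
       [ 0.00000000e+00,  0.00000000e+00,  0.00000000e+00,
         1.00000000e+00]])}
```

```bash
sed -i 's/off=.004/off=.005/; s/zb+.056/zb+.057/' plan.py
python3 plan.py .438,-.1525,.1,.72,-.12,10 .438,-.1525,0,.72,-.12,5
```

```text
t 1.1 q [-1.22  0.3   1.52  0.    1.32 -0.07]
.438,-.1525,.1,.72,-.12,10 -> 10 x -3.12 -2.59 1.28 0.07 0.019 0.052
   end [ 0.4432 -0.1532  0.1575]
.438,-.1525,0,.72,-.12,5 -> 5 x 0.0 1.33 1.51 0.001 0.0 -0.001
   end [ 0.4429 -0.1529  0.0569]
```

```bash
python3 -m inch '[-3.12,-2.59,1.28,0.07,0.019,0.052,0.85, -3.12,-2.59,1.28,0.07,0.019,0.052,0.85, -3.12,-2.59,1.28,0.07,0.019,0.052,0.85, -3.12,-2.59,1.28,0.07,0.019,0.052,0.85, -3.12,-2.59,1.28,0.07,0.019,0.052,0.85, -3.12,-2.59,1.28,0.07,0.019,0.052,0.85, -3.12,-2.59,1.28,0.07,0.019,0.052,0.85, -3.12,-2.59,1.28,0.07,0.019,0.052,0.85, -3.12,-2.59,1.28,0.07,0.019,0.052,0.85, -3.12,-2.59,1.28,0.07,0.019,0.052,0.85, 0,0,0,0,0,0,0.85]' 25
cat > w.py <<'E'
import sys
from h import *
from plan import *
img,d,c=cam('wrist'); save(sys.argv[1],img); P=cloud(d,c).reshape(-1,3); np.savez('w.npz',P=P)
print('bench',np.median(P[abs(P[:,2])<.01][:,2]).round(4))
for a in sys.argv[2:]:
    x,y,zt=map(float,a.split(',')); Q=P[(np.hypot(P[:,0]-x,P[:,1]-y)<.06)&(abs(P[:,2]-zt)<.006)]
    if len(Q)<20: print(a,'few',len(Q)); continue
    q=(Q[:,:2]*1000).astype(np.float32); r=cv2.minAreaRect(q); e,rad=cv2.minEnclosingCircle(q)
    print(a,len(Q),'z',Q[:,2].mean().round(4),'rect',np.round(r[0],1),np.round(r[1],1),round(r[2],1),'circ',np.round(e,1),round(rad,1))
E
python3 w.py w1.png .438,-.1525,.07 .56,-.159,.07 .37,-.304,.07 .44,.019,.07 .4335,.136,.07 .5955,.134,.07
python3 plan.py .438,-.1525,0,.72,-.12,5
```

```text
time_s: 2.48
ee_pos: [0.4439, -0.151, 0.1575]
eef_rot: [-2.424, 0.005, -1.691]
force: [-1.1, -0.3, -0.2]
grip_width: 0.0798
bench -0.0003
.438,-.1525,.07 4080 z 0.0674 rect [ 445.2 -154.5] [53.2 39.9] 83.1 circ [ 439.  -153.6] 26.9
.56,-.159,.07 3162 z 0.0677 rect [ 560.3 -159.7] [53.9 52.9] 3.6 circ [ 560.3 -159.7] 27.4
.37,-.304,.07 few 0
.44,.019,.07 few 0
.4335,.136,.07 few 0
.5955,.134,.07 few 0
t 2.525 q [-0.58 -0.13  2.29  0.76  0.44  0.5 ]
.438,-.1525,0,.72,-.12,5 -> 5 x 0.03 1.33 1.51 0.001 0.001 -0.001
   end [ 0.4429 -0.1535  0.057 ]
```

View pics/w1.png

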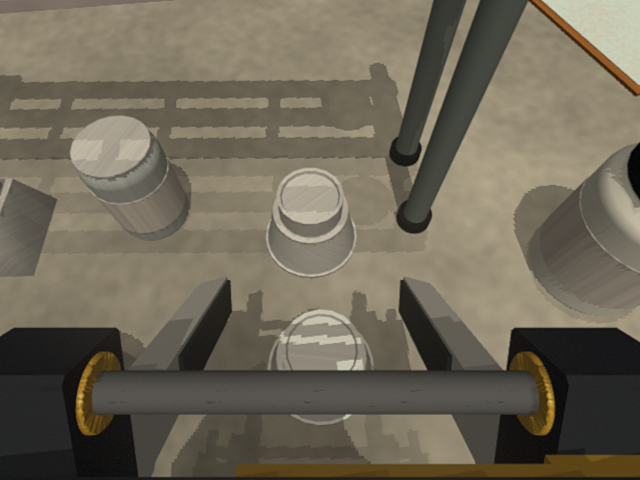

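The wrist view shows r2 between the fingers at (320,350), round_base at (310,215), the can at (130,175) and the posts at (410,150–215). The fits agree with the fixed cameras. I go down and grip.

```bash
python3 -m inch '[0.05,1.33,1.53,0,0,0,0.85, 0.05,1.33,1.53,0,0,0,0.85, 0.05,1.33,1.53,0,0,0,0.85, 0.05,1.33,1.53,0,0,0,0.85, 0,1.33,1.53,0,0,0,0.85, 0,0,0,0,0,0,0.3, 0,0,0,0,0,0,0.3, 0,0,0,0,0,0,0.3, 0,0,0,0,0,0,0.3]' 25
python3 plan.py .438,-.1525,.105,.72,-.12,4 .5603,-.1597,.09,.72,-.12,6 .5603,-.1597,.03,.72,-.12,5 .5603,-.1597,.025,.72,-.12,1
```

```text
time_s: 3.65
ee_pos: [0.4436, -0.1551, 0.0571]
eef_rot: [-2.423, 0.004, -1.694]
force: [-1.7, -1.0, 5.9]
grip_width: 0.0534
t 3.65 q [-0.59  0.14  2.35  1.61  0.3  -0.4 ]
.438,-.1525,.105,.72,-.12,4 -> 4 x -0.05 -1.71 -1.99 0.0 0.0 -0.001
   end [ 0.4429 -0.1533  0.1621]
.5603,-.1597,.09,.72,-.12,6 -> 6 x -0.13 -1.37 1.53 0.0 0.0 -0.0
   end [ 0.5652 -0.1602  0.147 ]
.5603,-.1597,.03,.72,-.12,5 -> 5 x 0.0 0.79 0.9 0.0 0.0 -0.0
   end [ 0.5651 -0.1601  0.0872]
.5603,-.1597,.025,.72,-.12,1 -> 1 x 0.01 0.33 0.4 0.002 0.001 -0.001
   end [ 0.5653 -0.1603  0.082 ]
```

```bash
python3 -m inch '[0,-1.7,-2.0,0,0,0,0.3, 0,-1.7,-2.0,0,0,0,0.3, 0,-1.7,-2.0,0,0,0,0.3, 0,-1.7,-2.0,0,0,0,0.3, -0.1,-1.37,1.53,0,0,0,0.3, -0.1,-1.37,1.53,0,0,0,0.3]'
python3 plan.py .5603,-.1597,.092,.72,-.12,4 .5603,-.1597,.03,.72,-.12,5 .5603,-.1597,.025,.72,-.12,1
```

```text
time_s: 4.4
ee_pos: [0.4831, -0.1579, 0.1548]
eef_rot: [-2.424, 0.004, -1.694]
force: [0.6, -0.4, -0.6]
grip_width: 0.0532
t 4.4 q [-0.53 -0.03  2.2   0.75  0.4   0.55]
.5603,-.1597,.092,.72,-.12,4 -> 4 x -0.19 -1.44 1.46 0.001 0.0 -0.001
   end [ 0.5653 -0.1603  0.1489]
.5603,-.1597,.03,.72,-.12,5 -> 5 x 0.0 0.82 0.93 -0.0 0.0 -0.0
   end [ 0.5652 -0.1602  0.0869]
.5603,-.1597,.025,.72,-.12,1 -> 1 x 0.01 0.32 0.37 -0.002 0.002 -0.001
   end [ 0.5653 -0.1603  0.082 ]
```

```bash
python3 -m inch '[-0.19,-1.44,1.46,0,0,0,0.3, -0.19,-1.44,1.46,0,0,0,0.3, -0.19,-1.44,1.46,0,0,0,0.3, -0.19,-1.44,1.46,0,0,0,0.3, 0,0,0,0,0,0,0.3]'
python3 w.py w2.png .5603,-.1597,.162
python3 plan.py .5603,-.1597,.03,.72,-.12,5 .5603,-.1597,.025,.72,-.12,1
```

```text
time_s: 5.03
ee_pos: [0.5651, -0.16, 0.1477]
eef_rot: [-2.425, 0.005, -1.693]
force: [-0.0, -0.4, -2.5]
grip_width: 0.0532
bench -0.0004
.5603,-.1597,.162 12217 z 0.1585 rect [ 560.4 -158.6] [76.  54.3] 68.8 circ [ 562.8 -159.7] 38.8
t 5.075 q [-0.43  0.16  2.02  0.66  0.34  0.71]
.5603,-.1597,.03,.72,-.12,5 -> 5 x 0.01 0.78 0.93 0.001 0.001 -0.001
   end [ 0.5656 -0.1605  0.087 ]
.5603,-.1597,.025,.72,-.12,1 -> 1 x -0.01 0.35 0.35 -0.001 -0.002 0.0
   end [ 0.5653 -0.1603  0.0821]
```

View pics/w2.png

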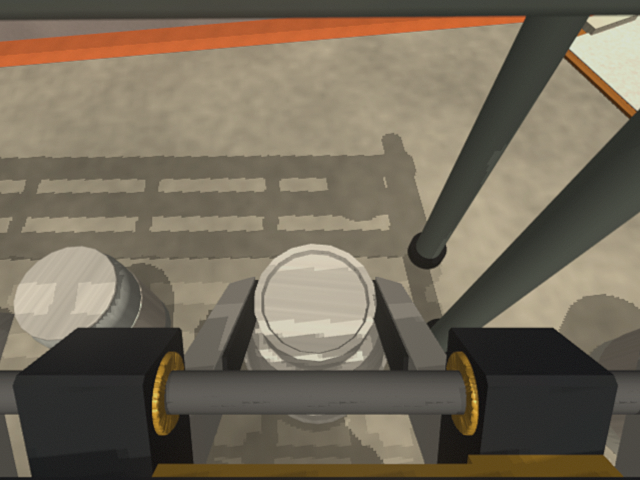

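The tin is held upright at (315,300), and the shelf board stays well above, along the top edge of the picture. I lower it.

```bash
python3 -m inch '[0,0.78,0.93,0,0,0,0.3, 0,0.78,0.93,0,0,0,0.3, 0,0.78,0.93,0,0,0,0.3, 0,0.78,0.93,0,0,0,0.3, 0,0.78,0.93,0,0,0,0.3, 0,0,0,0,0,0,0.3]'
python3 plan.py .5603,-.1597,.025,.72,-.12,1
```

```text
time_s: 5.82
ee_pos: [0.565, -0.16, 0.0868]
eef_rot: [-2.426, 0.006, -1.694]
force: [-0.3, 0.9, -1.4]
grip_width: 0.0536
t 5.825 q [-0.43  0.28  2.06  1.05  0.24  0.3 ]
.5603,-.1597,.025,.72,-.12,1 -> 1 x 0.03 0.29 0.38 0.004 0.002 -0.006
   end [ 0.5653 -0.1603  0.0821]
```

```bash
python3 -m inch '[0,0.15,0.19,0,0,0,0.3, 0,0.15,0.19,0,0,0,0.3, 0,0.03,0.04,0,0,0,0.3, 0,0,0,0,0,0,0.3]'
```

```text
time_s: 6.32
ee_pos: [0.5663, -0.1602, 0.0822]
eef_rot: [-2.424, 0.005, -1.693]
force: [-0.3, -0.2, -0.4]
grip_width: 0.0534
```

```bash
python3 -m inch '[0,0,0,0,0,0,0.75, 0,0,0,0,0,0,0.75, 0,0,0,0,0,0,0.75, 0,0,-2,0,0,0,0.75, 0,0,-3,0,0,0,0.75, 0,0,-4,0,0,0,0.75, 0,0,-4,0,0,0,0.75]'
python3 w.py w3.png .5603,-.1597,.095
python3 plan.py .3695,-.304,.08,.72,-.4,6 .3695,-.304,0.001,.72,-.4,4
```

```text
time_s: 7.2
ee_pos: [0.4804, -0.1501, 0.1808]
eef_rot: [-2.425, 0.005, -1.694]
force: [-0.2, 0.3, 0.7]
grip_width: 0.0709
bench -0.0003
.5603,-.1597,.095 3663 z 0.0925 rect [ 561.1 -159.1] [53.1 53.9] 89.1 circ [ 561.3 -159.1] 27.3
t 7.25 q [-0.51 -0.1   2.19  0.62  0.45  0.7 ]
.3695,-.304,.08,.72,-.4,6 -> 6 x 2.95 1.34 -0.13 0.0 0.031 0.034
   end [ 0.3744 -0.3062  0.1371]
.3695,-.304,0.001,.72,-.4,4 -> 4 x -0.01 1.31 1.48 -0.0 -0.0 0.001
   end [ 0.3742 -0.3058  0.058 ]
```

View pics/w3.png

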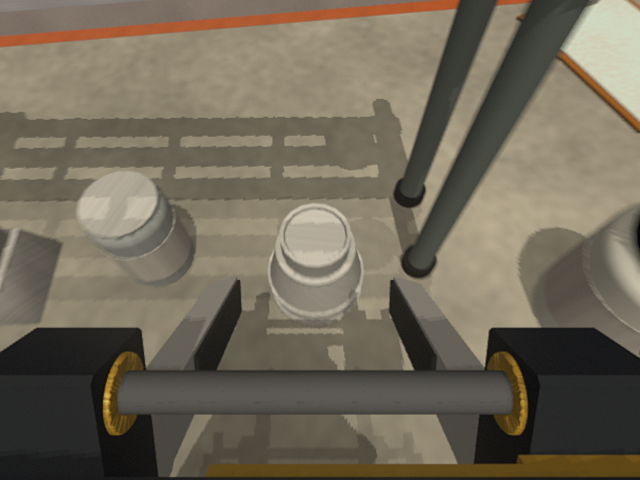

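r2 is seated: the stack shows at (315,260), the measured top is about 95 mm up, and it is on axis. Now r1.

```bash
python3 -m inch '[2.95,1.34,-0.13,0,0.031,0.034,0.85, 2.95,1.34,-0.13,0,0.031,0.034,0.85, 2.95,1.34,-0.13,0,0.031,0.034,0.85, 2.95,1.34,-0.13,0,0.031,0.034,0.85, 2.95,1.34,-0.13,0,0.031,0.034,0.85, 2.95,1.34,-0.13,0,0.031,0.034,0.85, 0,0,0,0,0,0,0.85]'
python3 w.py w4.png .3695,-.304,.07; python3 plan.py .3695,-.304,0.001,.72,-.4,4
```

```text
time_s: 8.12
ee_pos: [0.3753, -0.307, 0.1322]
eef_rot: [-2.426, -0.001, -1.972]
force: [0.7, 0.2, 0.1]
grip_width: 0.0799
bench -0.0005
.3695,-.304,.07 5005 z 0.0674 rect [ 372.9 -307.4] [53.4 41.3] 66.9 circ [ 367.1 -304.9] 27.0
t 8.175 q [-0.96 -0.02  2.26  0.95  0.44  0.23]
.3695,-.304,0.001,.72,-.4,4 -> 4 x 0.0 1.26 1.37 0.001 -0.0 0.0
   end [ 0.3741 -0.3058  0.0581]
```

```bash
python3 -m inch '[0,1.29,1.35,0,0,0,0.85, 0,1.29,1.35,0,0,0,0.85, 0,1.29,1.35,0,0,0,0.85, 0,1.29,1.33,0,0,0,0.85, 0,0,0,0,0,0,0.3, 0,0,0,0,0,0,0.3, 0,0,0,0,0,0,0.3]' 25
python3 plan.py .3695,-.303,.12,.72,-.4,5 .5606,-.1594,.122,.72,-.12,8 .5606,-.1594,.055,.72,-.12,5
```

```text
time_s: 9.05
ee_pos: [0.3732, -0.3051, 0.0591]
eef_rot: [-2.424, -0.002, -1.969]
force: [0.2, -0.4, 0.9]
grip_width: 0.0539
t 9.05 q [-0.96  0.16  2.31  1.49  0.36 -0.36]
.3695,-.303,.12,.72,-.4,5 -> 5 x -0.01 -1.56 -1.76 0.0 -0.0 0.001
   end [ 0.3743 -0.3049  0.1767]
.5606,-.1594,.122,.72,-.12,8 -> 8 x -2.41 -1.38 1.17 0.0 -0.023 -0.027
   end [ 0.5657 -0.1597  0.1788]
.5606,-.1594,.055,.72,-.12,5 -> 5 x 0.0 0.88 1.0 0.0 -0.0 0.001
   end [ 0.5654 -0.1597  0.1122]
```

```bash
python3 -m inch '[0,-1.56,-1.76,0,0,0,0.3, 0,-1.56,-1.76,0,0,0,0.3, 0,-1.56,-1.76,0,0,0,0.3, 0,-1.56,-1.76,0,0,0,0.3, 0,-1.56,-1.76,0,0,0,0.3]'
python3 plan.py .465,-.1594,.122,.72,-.12,6 .5606,-.1594,.122,.72,-.12,4 .5606,-.1594,.057,.72,-.12,5
```

```text
time_s: 9.68
ee_pos: [0.3736, -0.3051, 0.1771]
eef_rot: [-2.425, -0.002, -1.97]
force: [-0.1, -0.2, -1.4]
grip_width: 0.0534
t 9.675 q [-0.96 -0.12  2.22  0.75  0.53  0.45]
.465,-.1594,.122,.72,-.12,6 -> 6 x -2.78 -0.68 0.55 0.001 -0.031 -0.035
   end [ 0.4701 -0.1599  0.1789]
.5606,-.1594,.122,.72,-.12,4 -> 4 x -0.28 -1.78 1.56 -0.001 0.0 0.0
   end [ 0.5655 -0.16    0.179 ]
.5606,-.1594,.057,.72,-.12,5 -> 5 x -0.0 0.85 0.98 0.0 0.0 0.0
   end [ 0.5657 -0.1601  0.1141]
```

```bash
python3 -m inch '[-2.78,-0.68,0.55,0,-0.031,-0.035,0.3, -2.78,-0.68,0.55,0,-0.031,-0.035,0.3, -2.78,-0.68,0.55,0,-0.031,-0.035,0.3, -2.78,-0.68,0.55,0,-0.031,-0.035,0.3, -2.78,-0.68,0.55,0,-0.031,-0.035,0.3, -2.78,-0.68,0.55,0,-0.031,-0.035,0.3, -0.28,-1.78,1.56,0,0,0,0.3, -0.28,-1.78,1.56,0,0,0,0.3, -0.28,-1.78,1.56,0,0,0,0.3, -0.28,-1.78,1.56,0,0,0,0.3, 0,0,0,0,0,0,0.3]'
python3 w.py w5.png .5606,-.1594,.19
python3 plan.py .5606,-.1594,.057,.72,-.12,5 .5606,-.1594,.052,.72,-.12,2
```

```text
time_s: 11.05
ee_pos: [0.5662, -0.1597, 0.1776]
eef_rot: [-2.425, 0.001, -1.688]
force: [-1.0, 0.2, -1.3]
grip_width: 0.0538
bench -0.0004
.5606,-.1594,.19 11878 z 0.1864 rect [ 560.2 -161.6] [55.6 70.8] 19.4 circ [ 566.4 -159.6] 38.7
t 11.1 q [-0.43  0.11  1.99  0.55  0.4   0.82]
.5606,-.1594,.057,.72,-.12,5 -> 5 x 0.01 0.83 0.96 0.001 0.0 0.0
   end [ 0.5656 -0.1602  0.1139]
.5606,-.1594,.052,.72,-.12,2 -> 2 x -0.01 0.16 0.18 -0.001 0.001 0.0
   end [ 0.5656 -0.1599  0.1091]
```

```bash
python3 -m inch '[0,0.83,0.96,0,0,0,0.3, 0,0.83,0.96,0,0,0,0.3, 0,0.83,0.96,0,0,0,0.3, 0,0.83,0.96,0,0,0,0.3, 0,0.83,0.96,0,0,0,0.3, 0,0.16,0.18,0,0,0,0.3, 0,0.16,0.18,0,0,0,0.3, 0,0,0,0,0,0,0.3]'
python3 plan.py .5606,-.1594,.052,.72,-.12,1
```

```text
time_s: 12.1
ee_pos: [0.5658, -0.16, 0.1096]
eef_rot: [-2.425, 0.001, -1.689]
force: [-0.6, 0.4, -1.8]
grip_width: 0.0539
t 12.1 q [-0.43  0.23  2.04  0.87  0.27  0.48]
.5606,-.1594,.052,.72,-.12,1 -> 1 x 0.0 0.05 0.03 0.003 0.002 0.001
   end [ 0.5656 -0.16    0.109 ]
```

```bash
python3 -m inch '[0,0.05,0.08,0,0,0,0.3, 0,0,0,0,0,0,0.3, 0,0,0,0,0,0,0.75, 0,0,0,0,0,0,0.75, 0,0,0,0,0,0,0.75, 0,0,-2,0,0,0,0.75, 0,0,-3,0,0,0,0.75, 0,0,-4,0,0,0,0.75, 0,0,-3,0,0,0,0.75]'
python3 w.py w6.png .5606,-.1594,.12
python3 plan.py .4345,.0195,.08,0,0,8 .4345,.0195,-.004,0,0,4
```

```text
time_s: 13.22
ee_pos: [0.4868, -0.1507, 0.1997]
eef_rot: [-2.425, 0.001, -1.689]
force: [0.6, -0.1, 1.1]
grip_width: 0.0702
bench -0.0003
.5606,-.1594,.12 3898 z 0.1176 rect [ 560.1 -158.8] [52.6 54. ] 81.6 circ [ 560.1 -158.8] 27.5
t 13.275 q [-0.51 -0.11  2.15  0.56  0.49  0.77]
.4345,.0195,.08,0,0,8 -> 8 x -2.1 1.0 0.46 -0.09 -0.005 -0.014
   end [0.4399 0.0197 0.137 ]
.4345,.0195,-.004,0,0,4 -> 4 x 0.0 0.01 2.1 0.0 -0.001 -0.001
   end [0.4394 0.0197 0.053 ]
```

View pics/w6.png

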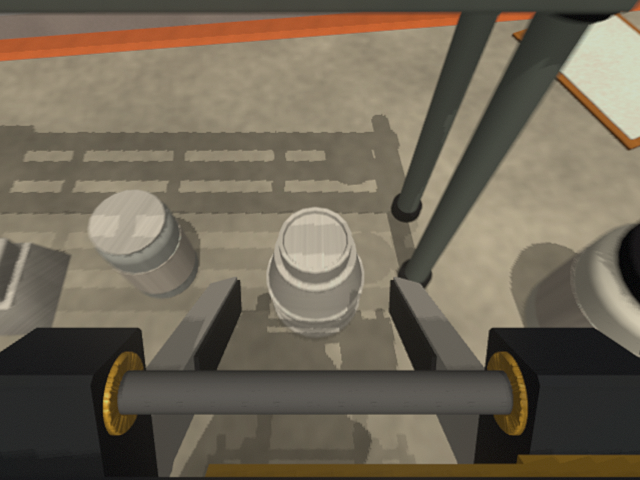

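The round stack at (315,270) has its top at 120 mm, straight and on axis. Next is the straight tin, with the tool upright.

```bash
python3 -m inch '[-2.1,1.0,0.46,-0.09,-0.005,-0.014,0.85, -2.1,1.0,0.46,-0.09,-0.005,-0.014,0.85, -2.1,1.0,0.46,-0.09,-0.005,-0.014,0.85, -2.1,1.0,0.46,-0.09,-0.005,-0.014,0.85, -2.1,1.0,0.46,-0.09,-0.005,-0.014,0.85, -2.1,1.0,0.46,-0.09,-0.005,-0.014,0.85, -2.1,1.0,0.46,-0.09,-0.005,-0.014,0.85, -2.1,1.0,0.46,-0.09,-0.005,-0.014,0.85, 0,0,0,0,0,0,0.85]'
python3 w.py w7.png .4395,.0195,.07 .4335,.136,.07 .5955,.134,.07; python3 plan.py .4345,.0195,-.004,0,0,4
```

```text
time_s: 14.4
ee_pos: [0.4413, 0.0207, 0.133]
eef_rot: [3.136, 0.0, -1.57]
force: [-0.3, 0.4, 0.3]
grip_width: 0.08
bench -0.0006
.4395,.0195,.07 5542 z 0.0671 rect [439.7  18.7] [53.7 53. ] 2.0 circ [439.8  18.9] 27.2
.4335,.136,.07 6958 z 0.0693 rect [433.2 136.2] [54.2 54.6] 39.5 circ [433.3 135.7] 36.4
.5955,.134,.07 3884 z 0.0693 rect [577.9 134.5] [54.4 21.7] 89.1 circ [579.8 134.4] 28.3
t 14.45 q [-0.04  0.14  1.89 -0.    1.11  1.53]
.4345,.0195,-.004,0,0,4 -> 4 x 0.01 0.04 2.01 0.001 -0.0 -0.0
   end [0.4396 0.0196 0.0529]
```

View pics/w7.png

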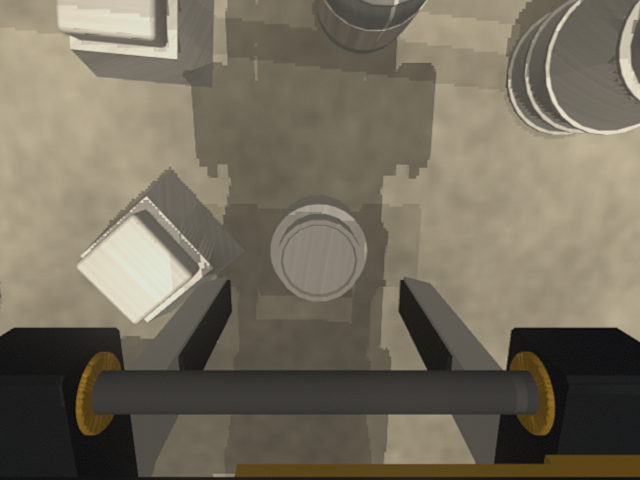

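The straight tin sits at (320,255) with no flare, and square_1 is at (145,260), turned about 39.5°. The left finger is close to the square's corner, so I narrow the opening a little on the way down.

```bash
python3 -m inch '[0.02,0.04,0.5,0,0,0,0.72, 0.02,0.03,2.5,0,0,0,0.72, 0.02,0.04,2.5,0,0,0,0.72, 0.02,0.04,2.5,0,0,0,0.72, 0,0,0,0,0,0,0.3, 0,0,0,0,0,0,0.3, 0,0,0,0,0,0,0.3, 0,0,-6,0,0,0,0.3, 0,0,-6,0,0,0,0.3]' 25
python3 - <<'E'
from h import *
print(tcp()[:3,3].round(4))
for n in ['scene','side']:
    img,d,c=cam(n)
    print([ (np.round(r['score'],2),ray_z(r['centre'],c,0).round(3)) for r in ctrl.place_of(n,'tray')[:2]])
    P=cloud(d,c).reshape(-1,3); Q=P[(abs(P[:,0]-.51)<.15)&(abs(P[:,1]-.408)<.15)&(abs(P[:,2]-.036)<.004)]
    Q=Q[np.hypot(Q[:,0]-.392,Q[:,1]-.312)>.045]; Q=Q[np.hypot(Q[:,0]-.594,Q[:,1]-.237)>.03]
    print(n,len(Q),np.percentile(Q,[1,50,99],axis=0).round(3).tolist())
E
python3 plan.py .4445,.25,.14,0,0.1,5 .505,.408,.09,0,0.2,4
```

```text
time_s: 15.58
ee_pos: [0.4394, 0.019, 0.176]
eef_rot: [3.137, -0.0, -1.573]
force: [1.3, 0.0, -1.6]
grip_width: 0.0534
[0.4394 0.019  0.176 ]
[(np.float64(0.88), array([0.506, 0.407, 0.   ])), (np.float64(0.21), array([0.312, 0.324, 0.   ]))]
scene 582 [[0.429, 0.326, 0.032], [0.537, 0.411, 0.034], [0.594, 0.488, 0.036]]
[(np.float64(0.8), array([ 0.507,  0.411, -0.   ]))]
side 722 [[0.426, 0.328, 0.032], [0.494, 0.421, 0.034], [0.591, 0.492, 0.037]]
t 15.775 q [-0.04  0.09  1.85 -0.    1.21  1.53]
.4445,.25,.14,0,0.1,5 -> 5 x -4.62 -0.37 -0.45 0.0 -0.0 -0.02
   end [0.4496 0.2505 0.197 ]
.505,.408,.09,0,0.2,4 -> 4 x -3.72 -2.03 1.25 0.0 -0.0 -0.025
   end [0.5098 0.4088 0.1468]
```

```bash
python3 -m inch '[-4.62,-0.37,-0.45,0,0,-0.02,0.3, -4.62,-0.37,-0.45,0,0,-0.02,0.3, -4.62,-0.37,-0.45,0,0,-0.02,0.3, -4.62,-0.37,-0.45,0,0,-0.02,0.3, -4.62,-0.37,-0.45,0,0,-0.02,0.3, -3.72,-2.03,0,0,0,-0.025,0.3, -3.72,-2.03,0,0,0,-0.025,0.3, -3.72,-2.03,0,0,0,-0.025,0.3, -3.72,-2.03,0,0,0,-0.025,0.3, 0,0,2.5,0,0,0,0.3, 0,0,2.5,0,0,0,0.3, 0,0,2.5,0,0,0,0.3, 0,0,2.5,0,0,0,0.3, 0,0,0,0,0,0,0.3]'
python3 plan.py .505,.409,.006,0,0.2,3 .505,.409,.001,0,0.2,3
```

```text
time_s: 17.52
ee_pos: [0.5079, 0.4078, 0.0923]
eef_rot: [3.132, -0.002, -1.373]
force: [-0.3, 0.3, -0.6]
grip_width: 0.0534
t 17.525 q [0.62 0.63 1.31 0.   1.21 1.99]
.505,.409,.006,0,0.2,3 -> 3 x -0.06 -0.09 0.98 0.003 -0.001 -0.001
   end [0.51   0.41   0.0629]
.505,.409,.001,0,0.2,3 -> 3 x -0.0 0.0 0.16 0.0 0.0 0.0
   end [0.51   0.41   0.0581]
```

```bash
python3 -m inch '[0,0,0.98,0,0,0,0.3, 0,0,0.98,0,0,0,0.3, 0,0,0.98,0,0,0,0.3, 0,0,0.15,0,0,0,0.3, 0,0,0.15,0,0,0,0.3, 0,0,0,0,0,0,0.3]'
```

```text
time_s: 18.27
ee_pos: [0.5093, 0.4089, 0.0638]
eef_rot: [3.138, 0.001, -1.373]
force: [-0.3, 0.2, -0.2]
grip_width: 0.0538
```

```bash
python3 -m inch '[0,0,0.2,0,0,0,0.3, 0,0,0.2,0,0,0,0.3, 0,0,0,0,0,0,0.3]'
```

```text
time_s: 18.65
ee_pos: [0.5092, 0.4088, 0.0596]
eef_rot: [3.137, 0.001, -1.373]
force: [-1.0, 0.8, -0.1]
grip_width: 0.0534
```

```bash
python3 -m inch '[0,0,0,0,0,0,0.7, 0,0,0,0,0,0,0.7, 0,0,0,0,0,0,0.7, 0,0,-3,0,0,0,0.7, 0,0,-6,0,0,0,0.7, 0,0,-6,0,0,0,0.7, 0,0,0,0,0,0,0.7]'
python3 - <<'E'
from h import *
img,d,c=cam('wrist'); P=cloud(d,c).reshape(-1,3)
Q=P[(np.hypot(P[:,0]-.509,P[:,1]-.408)<.06)&(P[:,2]>.063)&(P[:,2]<.09)]; q=(Q[:,:2]*1000).astype(np.float32)
print(len(Q),Q[:,2].mean(),np.percentile(Q[:,2],[2,98]),cv2.minEnclosingCircle(q))
img,d,c=cam('scene'); save('sc2.png',img[150:400,100:640])
E
python3 plan.py .44,.19,.15,.4,.45,7 .4332,.1362,.08,.72,.689,4 .4332,.1362,.001,.72,.689,4
```

```text
time_s: 19.52
ee_pos: [0.5111, 0.4098, 0.2152]
eef_rot: [-3.138, 0.004, -1.373]
force: [-0.7, -0.0, -0.2]
grip_width: 0.0657
3379 0.07200783716659974 [0.06958953 0.07528143] ((509.5048828125, 409.1205749511719), 27.13752555847168)
t 19.625 q [0.62 0.54 1.18 0.   1.43 1.99]
.44,.19,.15,.4,.45,7 -> 7 x 2.68 1.81 -0.3 0.057 -0.007 -0.036
   end [0.4451 0.192  0.2074]
.4332,.1362,.08,.72,.689,4 -> 4 x 1.05 1.62 1.11 0.08 -0.032 -0.05
   end [0.437  0.1392 0.1367]
.4332,.1362,.001,.72,.689,4 -> 4 x 0.0 1.29 1.48 0.0 0.0 -0.0
   end [0.437  0.1395 0.0582]
```

View pics/sc2.png

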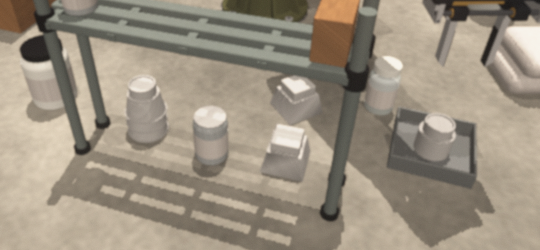

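The straight tin stands in the tray (crop 437,138) and the round stack at (146,105) looks straight. Now the square tin.

```bash
python3 -m inch '[2.68,1.81,-0.3,0.057,-0.007,-0.036,0.85, 2.68,1.81,-0.3,0.057,-0.007,-0.036,0.85, 2.68,1.81,-0.3,0.057,-0.007,-0.036,0.85, 2.68,1.81,-0.3,0.057,-0.007,-0.036,0.85, 2.68,1.81,-0.3,0.057,-0.007,-0.036,0.85, 2.68,1.81,-0.3,0.057,-0.007,-0.036,0.85, 2.68,1.81,-0.3,0.057,-0.007,-0.036,0.85, 1.05,1.62,1.11,0.08,-0.032,-0.05,0.85, 1.05,1.62,1.11,0.08,-0.032,-0.05,0.85, 1.05,1.62,1.11,0.08,-0.032,-0.05,0.85, 1.05,1.62,1.11,0.08,-0.032,-0.05,0.85, 0,0,0,0,0,0,0.85]'
python3 w.py w8.png .4332,.1362,.07 .5955,.134,.07; python3 plan.py .4332,.1362,.001,.72,.689,4
```

```text
time_s: 21.12
ee_pos: [0.4343, 0.1479, 0.1447]
eef_rot: [-2.479, 0.019, -0.909]
force: [0.5, -0.5, 0.3]
grip_width: 0.0798
bench -0.0003
.4332,.1362,.07 5584 z 0.0695 rect [436.8 139.6] [44.  54.2] 39.3 circ [436.3 138.9] 33.8
.5955,.134,.07 4454 z 0.0694 rect [595.  133.8] [54.  54.8] 85.2 circ [595.1 133.8] 36.6
t 21.175 q [ 0.02 -0.1   2.26  0.78  0.57  0.35]
.4332,.1362,.001,.72,.689,4 -> 4 x 0.24 1.46 1.64 0.014 -0.001 -0.009
   end [0.4373 0.1393 0.058 ]
```

```bash
python3 -m inch '[0.96,0.5,0.3,0.028,-0.002,-0.018,0.85, 0,0,0,0.028,-0.002,-0.018,0.85, 0,0,0,0,0,0,0.85]'
python3 plan.py .4332,.1362,.001,.72,.689,5
```

```text
time_s: 21.55
ee_pos: [0.4396, 0.1404, 0.1413]
eef_rot: [-2.42, -0.002, -0.878]
force: [0.3, 0.4, 0.3]
grip_width: 0.0796
t 21.55 q [-0.03 -0.08  2.29  0.96  0.56  0.11]
.4332,.1362,.001,.72,.689,5 -> 5 x -0.02 1.14 1.22 -0.0 0.0 0.001
   end [0.437  0.1396 0.0578]
```

```bash
python3 -m inch '[-0.02,1.14,1.22,0,0,0,0.85, -0.02,1.14,1.22,0,0,0,0.85, -0.02,1.14,1.22,0,0,0,0.85, -0.02,1.14,1.22,0,0,0,0.85, -0.02,1.14,1.2,0,0,0,0.85, 0,0,0,0,0,0,0.3, 0,0,0,0,0,0,0.3, 0,0,0,0,0,0,0.3]' 25
python3 plan.py .4332,.1362,.1,.72,.689,4 .49,.134,.1,.72,-.084,10 .595,.134,.098,.72,-.084,4
```

```text
time_s: 22.55
ee_pos: [0.4377, 0.1393, 0.0588]
eef_rot: [-2.418, -0.004, -0.876]
force: [0.5, 0.6, 1.1]
grip_width: 0.0537
t 22.55 q [-0.04  0.14  2.35  1.43  0.46 -0.43]
.4332,.1362,.1,.72,.689,4 -> 4 x -0.01 -1.62 -1.85 -0.001 0.0 0.002
   end [0.437  0.1395 0.1571]
.49,.134,.1,.72,-.084,10 -> 10 x 0.26 -0.4 0.36 0.0 0.051 0.058
   end [0.495  0.1332 0.1564]
.595,.134,.098,.72,-.084,4 -> 4 x -0.23 -1.94 1.75 0.0 0.0 0.0
   end [0.5999 0.1336 0.1549]
```

```bash
python3 -m inch '[0,-1.62,-1.85,0,0,0,0.3, 0,-1.62,-1.85,0,0,0,0.3, 0,-1.62,-1.85,0,0,0,0.3, 0,-1.62,-1.85,0,0,0,0.3, 0.26,-0.4,0.36,0,0.051,0.058,0.3, 0.26,-0.4,0.36,0,0.051,0.058,0.3, 0.26,-0.4,0.36,0,0.051,0.058,0.3, 0.26,-0.4,0.36,0,0.051,0.058,0.3, 0.26,-0.4,0.36,0,0.051,0.058,0.3, 0.26,-0.4,0.36,0,0.051,0.058,0.3, 0.26,-0.4,0.36,0,0.051,0.058,0.3, 0.26,-0.4,0.36,0,0.051,0.058,0.3, 0.26,-0.4,0.36,0,0.051,0.058,0.3, 0.26,-0.4,0.36,0,0.051,0.058,0.3, 0,0,0,0,0,0,0.3]'
python3 w.py w9.png .49,.134,.17 .595,.134,.07
python3 plan.py .595,.134,.098,.72,-.084,5
```

```text
time_s: 24.42
ee_pos: [0.489, 0.135, 0.1546]
eef_rot: [-2.425, -0.004, -1.582]
force: [-0.0, 0.6, -1.0]
grip_width: 0.0537
bench -0.0003
.49,.134,.17 14271 z 0.1658 rect [483.2 135.2] [77.5 53.3] 88.9 circ [486.9 135.1] 38.9
.595,.134,.07 4112 z 0.0694 rect [595.1 134. ] [54.1 54.3] 84.8 circ [595.7 133.8] 36.8
t 24.475 q [ 0.31 -0.02  2.19 -0.66  0.35  2.44]
.595,.134,.098,.72,-.084,5 -> 5 x -0.06 -1.68 1.45 0.001 0.009 0.012
   end [0.5997 0.1334 0.1551]
```

View pics/w9.png

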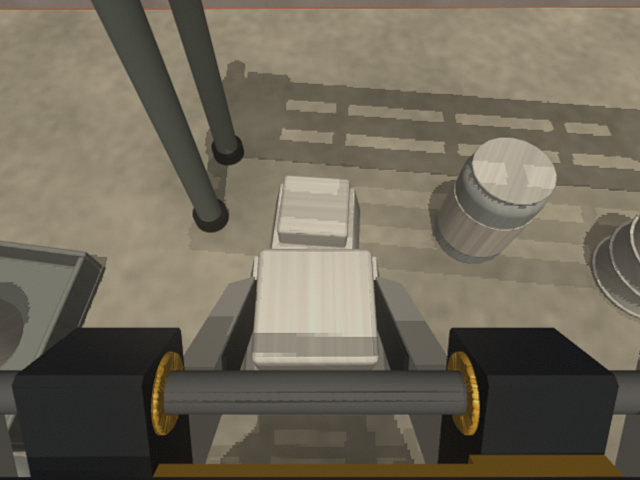

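The held tin is at (315,305), with square_base ahead at (315,205). But joint 6 is at 2.44, with joint 4 heading for its limit as j5 gets small. I model the kinematics from my logged poses before going in, to check joint ranges for this and for a camera-behind grasp.

```bash
cat > ik.py <<'E'
import numpy as np
from scipy.spatial.transform import Rotation as R
from scipy.optimize import least_squares
# q, TCP, eef_rot logged
D=[([-1.219,.3,1.521,0,1.321,-.067],[.224,-.502,.205],[3.1416,0,-1.152]),
([-.58,-.13,2.29,.76,.44,.5],[.4439,-.151,.1575],[-2.424,.005,-1.691]),
([-.59,.14,2.35,1.61,.30,-.4],[.4436,-.1551,.0571],[-2.423,.004,-1.694]),
([-.43,.16,2.02,.66,.34,.71],[.5651,-.16,.1477],[-2.425,.005,-1.693]),
([-.43,.28,2.06,1.05,.24,.30],[.565,-.16,.0868],[-2.426,.006,-1.694]),
([-.04,.14,1.89,0,1.11,1.53],[.4413,.0207,.133],[3.136,0,-1.57]),
([.62,.63,1.31,0,1.21,1.99],[.5079,.4078,.0923],[3.132,-.002,-1.373]),
([.62,.54,1.18,0,1.43,1.99],[.5111,.4098,.2152],[-3.138,.004,-1.373]),
([-.04,.14,2.35,1.43,.46,-.43],[.4377,.1393,.0588],[-2.418,-.004,-.876]),
([.31,-.02,2.19,-.66,.35,2.44],[.489,.135,.1546],[-2.425,-.004,-1.582]),
([-.96,.16,2.31,1.49,.36,-.36],[.3732,-.3051,.0591],[-2.424,-.002,-1.969])]
def fk(q,p,s4=1):
    r0,h0,L1,L2,off,d=p; th=q[1]+q[2]
    Rm=(R.from_euler('z',q[0])*R.from_euler('y',th)*R.from_euler('z',s4*q[3])*R.from_euler('y',q[4])*R.from_euler('z',q[5]+np.pi)).as_matrix()
    r=r0+L1*np.sin(q[1])+L2*np.sin(th)-off*np.cos(th); z=h0+L1*np.cos(q[1])+L2*np.cos(th)+off*np.sin(th)
    return np.array([r*np.cos(q[0]),r*np.sin(q[0]),z])+Rm[:,2]*d,Rm
def err(p,s4=1):
    return np.concatenate([fk(q,p,s4)[0]-x for q,x,_ in D])
f=least_squares(err,[0,.3,.4,.4,0,.25]); P=f.x
def ik(x,Rm,seed):
    def e(q):
        a,B=fk(q,P); return np.r_[(a-x)*3,(R.from_matrix(B.T@Rm)).as_rotvec()]
    g=least_squares(e,seed); return (g.x+0),np.abs(g.fun).max()
if __name__=='__main__':
    for s in (1,-1):
        g=least_squares(err,[0,.3,.4,.4,0,.25],args=(s,)); print(s,g.x.round(3),np.abs(g.fun).max().round(4), [round(np.linalg.norm((R.from_matrix(fk(q,g.x,s)[1].T)*R.from_euler('xyz',e)).as_rotvec()),2) for q,_,e in D])
    from plan import target
    def show(name,x,y,zb,L,psi,flip,seed):
        T=target(x,y,zb,L,psi); 
        if not flip: T[:3,:2]*=-1   # camera in front
        q,e=ik(T[:3,3],T[:3,:3],seed); print(name,q.round(2),e.round(3)); return q
    print('psi -.084 front'); q=np.array(D[9][0])
    for z in (.1,.06,.027): q=show(z,.595,.134,z,.72,-.084,0,q)
    for L in (.52,.6):
        q=np.array([.3,.1,2.0,-.6,.5,-.7]); print('flip L',L)
        for z in (.09,.06,.027): q=show(z,.595,.134,z,L,-.084,1,q)
E
python3 ik.py
```

```text
1 [-0.062  0.3    0.456  0.503 -0.066  0.338] 0.0448 [np.float64(0.0), np.float64(0.01), np.float64(0.0), np.float64(0.0), np.float64(0.01), np.float64(0.01), np.float64(0.0), np.float64(0.01), np.float64(0.01), np.float64(0.0), np.float64(0.01)]
-1 [ 0.382 -0.248  0.215  0.117  0.117 -0.161] 0.1271 [np.float64(0.0), np.float64(1.53), np.float64(3.06), np.float64(1.32), np.float64(2.1), np.float64(0.01), np.float64(0.0), np.float64(0.01), np.float64(2.85), np.float64(1.32), np.float64(2.98)]
psi -.084 front
0.1 [ 0.38  0.2   1.97 -0.79  0.43  2.67] 0.0
0.06 [ 0.38  0.27  1.98 -0.95  0.37  2.85] 0.0
0.027 [ 0.38  0.33  1.99 -1.11  0.34  3.02] 0.0
flip L 0.52
0.09 [ 0.33  0.25  1.83 -0.35  0.61 -0.91] 0.0
0.06 [ 0.33  0.29  1.85 -0.39  0.56 -0.87] 0.0
0.027 [ 0.33  0.34  1.86 -0.43  0.49 -0.82] 0.0
flip L 0.6
0.09 [ 0.35  0.23  1.89 -0.49  0.52 -0.77] 0.0
0.06 [ 0.35  0.27  1.91 -0.55  0.47 -0.7 ] 0.0
0.027 [ 0.35  0.33  1.92 -0.64  0.41 -0.61] 0.0
```

```bash
python3 - <<'E'
s=open('ik.py').read()
s=s.replace("r0,h0,L1,L2,off,d=p","r0,h0,L1,L2,off,d,e1,a5,b4=p")
s=s.replace("    return np.array([r*","    A=R.from_euler('z',q[0])*R.from_euler('y',th)*R.from_euler('z',s4*q[3]); B=(A*R.from_euler('y',q[4])).as_matrix()\n    return R.from_euler('z',q[0]).apply([0,e1,0])+A.apply([b4,0,0])+B[:,0]*a5+np.array([r*")
s=s.replace("[0,.3,.4,.4,0,.25]","[0,.3,.4,.4,0,.25,0,0,0]")
s=s.replace("g.x.round(3),np.abs(g.fun)","g.x.round(3),(np.linalg.norm(g.fun.reshape(-1,3),axis=1)*1000).round(1).tolist() if s>0 else 0,np.abs(g.fun)")
s=s.replace("for s in (1,-1)","for s in (1,)")
open('ik.py','w').write(s)
E
python3 ik.py
```

```text
1 [-0.011  0.232  0.426  0.455 -0.042  0.279  0.037 -0.003  0.001] [2.2, 1.8, 2.0, 2.6, 4.4, 3.7, 1.8, 5.7, 2.6, 3.9, 2.1] 0.0056 [np.float64(0.0), np.float64(0.01), np.float64(0.0), np.float64(0.0), np.float64(0.01), np.float64(0.01), np.float64(0.0), np.float64(0.01), np.float64(0.01), np.float64(0.0), np.float64(0.01)]
psi -.084 front
0.1 [ 0.26  0.22  1.93 -0.65  0.37  2.45] 0.0
0.06 [ 0.26  0.28  1.96 -0.83  0.3   2.63] 0.0
0.027 [ 0.26  0.35  1.97 -1.04  0.26  2.85] 0.0
flip L 0.52
0.09 [ 0.23  0.27  1.81 -0.28  0.59 -1.06] 0.0
0.06 [ 0.23  0.31  1.83 -0.31  0.52 -1.03] 0.0
0.027 [ 0.23  0.36  1.85 -0.35  0.46 -0.98] 0.0
flip L 0.6
0.09 [ 0.24  0.25  1.86 -0.39  0.49 -0.95] 0.0
0.06 [ 0.24  0.29  1.88 -0.45  0.43 -0.89] 0.0
0.027 [ 0.24  0.35  1.9  -0.53  0.36 -0.8 ] 0.0
```

```bash
cat > c.py <<'E'
from ik import *; from plan import target
q0=np.array([.31,-.02,2.19,-.66,.35,2.44])
def go(x,y,z,L,psi,flip,seed):
    T=target(x,y,z,L,psi)
    if not flip: T[:3,:2]*=-1
    return ik(T[:3,3],T[:3,:3],seed)
for x in (.46,.48):
  for psi in (.25,.35,.5):
    q=q0
    for p in np.linspace(-.011,psi,6): q,e=go(x,.135,.095,.72,p,0,q)
    print(x,psi,'hover',q.round(2))
    for z in (.05,.025,.001): q,e=go(x,.135,z,.72,psi,0,q)
    print('   down .72',q.round(2),e.round(3))
    for L in (.65,.6,.55): q,e=go(x,.135,.001,L,psi,0,q)
    print('   down',L,q.round(2),e.round(3))
    a=q+np.array([0,0,0,0,0,-np.pi]); print('   flip q6',a[5].round(2))
E
python3 c.py
```

```text
0.46 0.25 hover [ 0.19 -0.09  2.28  0.18  0.24  1.35]
   down .72 [ 0.19  0.15  2.33  2.53  0.07 -1.  ] 0.0
   down 0.55 [ 0.19  0.15  2.22  3.28 -0.22 -1.76] 0.0
   flip q6 -4.9
0.46 0.35 hover [ 0.13 -0.09  2.28  0.53  0.29  0.89]
   down .72 [ 0.13  0.15  2.33  1.89  0.15 -0.49] 0.0
   down 0.55 [0.15 0.15 2.23 0.44 0.24 0.97] 0.0
   flip q6 -2.17
0.46 0.5 hover [ 0.05 -0.08  2.26  0.81  0.41  0.45]
   down .72 [ 0.05  0.16  2.32  1.59  0.29 -0.37] 0.0
   down 0.55 [0.1  0.16 2.22 0.71 0.32 0.54] 0.0
   flip q6 -2.6
0.48 0.25 hover [ 0.17 -0.05  2.24  0.21  0.24  1.31]
   down .72 [ 0.18  0.19  2.28  2.35  0.07 -0.83] 0.0
   down 0.55 [0.18 0.19 2.19 0.16 0.22 1.36] 0.0
   flip q6 -1.79
0.48 0.35 hover [ 0.12 -0.04  2.23  0.55  0.29  0.86]
   down .72 [ 0.13  0.19  2.28  1.81  0.15 -0.42] 0.0
   down 0.55 [0.15 0.19 2.19 0.44 0.25 0.97] 0.0
   flip q6 -2.18
0.48 0.5 hover [ 0.04 -0.03  2.22  0.82  0.41  0.44]
   down .72 [ 0.05  0.2   2.27  1.55  0.29 -0.33] 0.0
   down 0.55 [0.09 0.19 2.17 0.69 0.33 0.55] 0.0
   flip q6 -2.59
```

Camera-front at lean .72 would take joint 6 past its range at the square base. So I set the square tin down near (.47,.135) and regrasp it with the tool turned half round at lean .55, which stays well inside all ranges.

```bash
python3 plan.py .47,.135,.09,.72,.4,6 .47,.135,.004,.72,.4,8
```

```text
t 24.475 q [ 0.31 -0.02  2.19 -0.66  0.35  2.44]
.47,.135,.09,.72,.4,6 -> 6 x -0.07 0.25 -0.06 0.001 -0.045 -0.051
   end [0.4747 0.1368 0.1472]
.47,.135,.004,.72,.4,8 -> 8 x -0.0 0.71 0.81 -0.0 -0.0 0.0
   end [0.4748 0.1366 0.0611]
```

```bash
python3 -m inch '[-0.07,0.25,-0.06,0,-0.045,-0.051,0.3, -0.07,0.25,-0.06,0,-0.045,-0.051,0.3, -0.07,0.25,-0.06,0,-0.045,-0.051,0.3, -0.07,0.25,-0.06,0,-0.045,-0.051,0.3, -0.07,0.25,-0.06,0,-0.045,-0.051,0.3, -0.07,0.25,-0.06,0,-0.045,-0.051,0.3, 0,0.71,0.81,0,0,0,0.3, 0,0.71,0.81,0,0,0,0.3, 0,0.71,0.81,0,0,0,0.3, 0,0.71,0.81,0,0,0,0.3, 0,0.71,0.81,0,0,0,0.3, 0,0.71,0.81,0,0,0,0.3, 0,0.71,0.81,0,0,0,0.3, 0,0,0,0,0,0,0.3]'
python3 plan.py .47,.135,.004,.72,.4,2 .47,.135,.002,.72,.4,1
```

```text
time_s: 26.22
ee_pos: [0.4744, 0.1354, 0.0711]
eef_rot: [-2.433, -0.002, -1.213]
force: [0.2, -0.8, -0.3]
grip_width: 0.0538
t 26.225 q [ 0.12  0.13  2.3   1.46  0.15 -0.07]
.47,.135,.004,.72,.4,2 -> 2 x -0.07 0.3 0.41 0.006 -0.015 -0.016
   end [0.4746 0.137  0.061 ]
.47,.135,.002,.72,.4,1 -> 1 x 0.0 0.13 0.15 -0.001 0.001 0.001
   end [0.4746 0.137  0.059 ]
```

```bash
python3 -m inch '[0,0.3,0.41,0.005,0,0,0.3, 0,0.3,0.41,0.005,0,0,0.3, 0,0.1,0.12,0,0,0,0.3, 0,0.05,0.06,0,0,0,0.3, 0,0,0,0,0,0,0.3, 0,0,0,0,0,0,0.75, 0,0,0,0,0,0,0.75, 0,0,0,0,0,0,0.75, 0,0,-2,0,0,0,0.85, 0,0,-3,0,0,0,0.85, 0,0,-3,0,0,0,0.85, 0,0,-3,0,0,0,0.85, 0,0,0,0,0,0,0.85]'
python3 w.py w10.png .47,.135,.07 .595,.134,.07
```

```text
time_s: 27.85
ee_pos: [0.4179, 0.1158, 0.1328]
eef_rot: [-2.414, 0.003, -1.209]
force: [0.3, -0.2, 0.7]
grip_width: 0.0796
bench -0.0003
.47,.135,.07 5767 z 0.0694 rect [469.8 134. ] [54.3 54.1] 20.5 circ [469.6 134.1] 36.3
.595,.134,.07 3510 z 0.0694 rect [594.8 133.8] [54.2 54.6] 85.3 circ [595.1 133.7] 36.6
```

```bash
python3 plan.py .45,.13,.12,.3,.358,5
python3 - <<'E'
from c import *
T=0
q,e=go(.45,.13,.12,.3,.358,0,np.array([.17,0,2.1,.3,.5,1.2])); print(q.round(2))
q[5]-=np.pi
for x,z,L in ((.45,.12,.3),(.46,.1,.4),(.4698,.08,.55),(.4698,.04,.55),(.4698,.001,.55)):
    q,e=go(x,.134,z,L,.358,1,q); print(x,z,L,q.round(2),e.round(3))
for p in np.linspace(.358,-.083,5): q,e=go(.485,.134,.09,.55,p,1,q); print(round(p,2),q.round(2))
for z in (.09,.06,.027): q,e=go(.595,.134,z,.55,-.083,1,q); print(z,q.round(2))
E
```

```text
t 27.9 q [ 0.06 -0.19  2.41  0.76  0.29  0.61]
.45,.13,.12,.3,.358,5 -> 5 x -0.04 -1.16 -0.35 -0.085 0.001 0.0
   end [0.4546 0.1318 0.1772]
0.46 0.25 hover [ 0.19 -0.09  2.28  0.18  0.24  1.35]
   down .72 [ 0.19  0.15  2.33  2.53  0.07 -1.  ] 0.0
   down 0.55 [ 0.19  0.15  2.22  3.28 -0.22 -1.76] 0.0
   flip q6 -4.9
0.46 0.35 hover [ 0.13 -0.09  2.28  0.53  0.29  0.89]
   down .72 [ 0.13  0.15  2.33  1.89  0.15 -0.49] 0.0
   down 0.55 [0.15 0.15 2.23 0.44 0.24 0.97] 0.0
   flip q6 -2.17
0.46 0.5 hover [ 0.05 -0.08  2.26  0.81  0.41  0.45]
   down .72 [ 0.05  0.16  2.32  1.59  0.29 -0.37] 0.0
   down 0.55 [0.1  0.16 2.22 0.71 0.32 0.54] 0.0
   flip q6 -2.6
0.48 0.25 hover [ 0.17 -0.05  2.24  0.21  0.24  1.31]
   down .72 [ 0.18  0.19  2.28  2.35  0.07 -0.83] 0.0
   down 0.55 [0.18 0.19 2.19 0.16 0.22 1.36] 0.0
   flip q6 -1.79
0.48 0.35 hover [ 0.12 -0.04  2.23  0.55  0.29  0.86]
   down .72 [ 0.13  0.19  2.28  1.81  0.15 -0.42] 0.0
   down 0.55 [0.15 0.19 2.19 0.44 0.25 0.97] 0.0
   flip q6 -2.18
0.48 0.5 hover [ 0.04 -0.03  2.22  0.82  0.41  0.44]
   down .72 [ 0.05  0.2   2.27  1.55  0.29 -0.33] 0.0
   down 0.55 [0.09 0.19 2.17 0.69 0.33 0.55] 0.0
   flip q6 -2.59
[ 0.17 -0.01  1.98  0.07  0.88  1.35]
0.45 0.12 0.3 [ 0.18 -0.01  1.98  0.07  0.88 -1.78] 0.0
0.46 0.1 0.4 [ 0.17 -0.01  2.05  0.11  0.71 -1.84] 0.0
0.4698 0.08 0.55 [ 0.14 -0.01  2.16  0.25  0.46 -1.98] 0.0
0.4698 0.04 0.55 [ 0.14  0.08  2.19  0.33  0.35 -2.06] 0.0
0.4698 0.001 0.55 [ 0.14  0.17  2.21  0.47  0.25 -2.21] 0.0
0.36 [ 0.14  0.01  2.11  0.25  0.49 -1.98]
0.25 [ 0.18  0.01  2.12  0.08  0.47 -1.7 ]
0.14 [ 0.22  0.01  2.11 -0.09  0.47 -1.42]
0.03 [ 0.26  0.02  2.1  -0.26  0.49 -1.14]
-0.08 [ 0.3   0.04  2.09 -0.39  0.54 -0.9 ]
0.09 [ 0.23  0.26  1.83 -0.31  0.55 -1.03]
0.06 [ 0.23  0.3   1.85 -0.35  0.49 -0.98]
0.027 [ 0.23  0.36  1.87 -0.41  0.42 -0.92]
```

```bash
python3 -m inch '[-0.04,-1.16,-0.35,-0.085,0,0,0.85, -0.04,-1.16,-0.35,-0.085,0,0,0.85, -0.04,-1.16,-0.35,-0.085,0,0,0.85, -0.04,-1.16,-0.35,-0.085,0,0,0.85, -0.04,-1.16,-0.35,-0.085,0,0,0.85, 0,0,0,0,0,-0.185,0.85, 0,0,0,0,0,-0.185,0.85, 0,0,0,0,0,-0.185,0.85, 0,0,0,0,0,-0.185,0.85, 0,0,0,0,0,-0.185,0.85, 0,0,0,0,0,-0.185,0.85, 0,0,0,0,0,-0.185,0.85, 0,0,0,0,0,-0.185,0.85, 0,0,0,0,0,-0.185,0.85, 0,0,0,0,0,-0.185,0.85, 0,0,0,0,0,-0.185,0.85, 0,0,0,0,0,-0.185,0.85, 0,0,0,0,0,-0.185,0.85, 0,0,0,0,0,-0.185,0.85, 0,0,0,0,0,-0.185,0.85]'
python3 plan.py .4698,.134,.08,.55,.358,4 .4698,.134,.001,.55,.358,5
```

```text
time_s: 30.4
ee_pos: [0.4527, 0.1342, 0.1734]
eef_rot: [2.85, -0.121, 1.596]
force: [-0.1, -0.2, -0.2]
grip_width: 0.0798
t 30.4 q [ 0.17 -0.02  1.99  0.1   0.86 -1.46]
.4698,.134,.08,.55,.358,4 -> 4 x -0.13 0.16 1.04 -0.059 0.007 -0.088
   end [0.4745 0.1356 0.1372]
.4698,.134,.001,.55,.358,5 -> 5 x 0.0 -0.83 1.35 0.0 -0.0 -0.0
   end [0.4744 0.1357 0.058 ]
```

```bash
python3 -m inch '[-0.13,0.16,1.04,-0.059,0.007,-0.088,0.85, -0.13,0.16,1.04,-0.059,0.007,-0.088,0.85, -0.13,0.16,1.04,-0.059,0.007,-0.088,0.85, -0.13,0.16,1.04,-0.059,0.007,-0.088,0.85, 0,0,0,0,0,0,0.85]'
python3 plan.py .4698,.134,.001,.55,.358,6
```

```text
time_s: 31.02
ee_pos: [0.4739, 0.1342, 0.1367]
eef_rot: [2.594, -0.002, 1.919]
force: [-0.3, -0.3, 0.0]
grip_width: 0.0798
t 31.025 q [ 0.14 -0.01  2.15  0.24  0.47 -1.96]
.4698,.134,.001,.55,.358,6 -> 6 x 0.02 -0.67 1.13 -0.0 0.001 -0.001
   end [0.4743 0.1359 0.0579]
```

```bash
python3 -m inch '[0.02,-0.67,1.13,0,0.002,-0.001,0.85, 0.02,-0.67,1.13,0,0.002,-0.001,0.85, 0.02,-0.67,1.13,0,0,0,0.85, 0.02,-0.67,1.13,0,0,0,0.85, 0.02,-0.67,1.13,0,0,0,0.85, 0.02,-0.67,1.13,0,0,0,0.85, 0,0,0,0,0,0,0.3, 0,0,0,0,0,0,0.3, 0,0,0,0,0,0,0.3, 0,0,0,0,0,0,0.3]' 25
python3 plan.py .4698,.134,.09,.55,.358,5 .49,.1338,.09,.55,-.083,5 .595,.1338,.09,.55,-.083,4
```

```text
time_s: 32.28
ee_pos: [0.4755, 0.1354, 0.0605]
eef_rot: [2.589, -0.001, 1.923]
force: [-0.5, 0.5, 0.6]
grip_width: 0.0534
t 32.275 q [ 0.14  0.16  2.21  0.45  0.25 -2.19]
.4698,.134,.09,.55,.358,5 -> 5 x 0.01 0.89 -1.48 0.0 0.0 -0.001
   end [0.4744 0.1355 0.1469]
.49,.1338,.09,.55,-.083,5 -> 5 x -0.12 0.34 0.21 0.001 -0.046 0.075
   end [0.495  0.1332 0.1468]
.595,.1338,.09,.55,-.083,4 -> 4 x 0.22 2.23 1.36 -0.001 0.0 -0.0
   end [0.5998 0.1332 0.147 ]
```

```bash
python3 -m inch '[0,0.89,-1.48,0,0,0,0.3, 0,0.89,-1.48,0,0,0,0.3, 0,0.89,-1.48,0,0,0,0.3, 0,0.89,-1.48,0,0,0,0.3, 0,0.89,-1.48,0,0,0,0.3, -0.12,0.34,0.21,0,-0.046,0.075,0.3, -0.12,0.34,0.21,0,-0.046,0.075,0.3, -0.12,0.34,0.21,0,-0.046,0.075,0.3, -0.12,0.34,0.21,0,-0.046,0.075,0.3, -0.12,0.34,0.21,0,-0.046,0.075,0.3, 0,0,0,0,0,0,0.3]'
python3 plan.py .5955,.1338,.092,.55,-.083,4 .5955,.1338,.035,.55,-.083,5
```

```text
time_s: 33.65
ee_pos: [0.4949, 0.133, 0.1462]
eef_rot: [2.591, -0.002, 1.484]
force: [-0.7, -0.5, -1.6]
grip_width: 0.0539
t 33.65 q [ 0.29  0.05  2.07 -0.39  0.54 -0.91]
.5955,.1338,.092,.55,-.083,4 -> 4 x 0.23 2.28 1.32 0.0 0.0 -0.001
   end [0.6007 0.1332 0.149 ]
.5955,.1338,.035,.55,-.083,5 -> 5 x 0.0 -0.6 0.97 0.0 0.0 -0.0
   end [0.6005 0.1332 0.0919]
```

```bash
python3 -m inch '[0.23,2.28,1.32,0,0,0,0.3, 0.23,2.28,1.32,0,0,0,0.3, 0.23,2.28,1.32,0,0,0,0.3, 0.23,2.28,1.32,0,0,0,0.3, 0,0,0,0,0,0,0.3]'
python3 plan.py .5958,.1338,.035,.55,-.083,5
python3 - <<'E'
from h import *
for n in ['scene','side']:
    img,d,c=cam(n); P=cloud(d,c).reshape(-1,3)
    Q=P[(np.hypot(P[:,0]-.596,P[:,1]-.134)<.06)&(abs(P[:,2]-.158)<.006)]; q=(Q[:,:2]*1000).astype(np.float32)
    if len(Q)>20: print(n,len(Q),Q[:,2].mean(),cv2.minAreaRect(q))
save('sd3.png',cv2.resize(img[130:330,180:420],None,fx=2.5,fy=2.5))
E
```

```text
time_s: 34.28
ee_pos: [0.6013, 0.132, 0.1488]
eef_rot: [2.591, -0.002, 1.484]
force: [-0.6, 0.7, -2.2]
grip_width: 0.0536
t 34.275 q [ 0.23  0.26  1.82 -0.31  0.56 -1.04]
.5958,.1338,.035,.55,-.083,5 -> 5 x 0.03 -0.6 0.96 0.0 0.0 -0.001
   end [0.601  0.1336 0.0922]
scene 736 0.15727084633911123 ((597.1686401367188, 132.06277465820312), (77.68399047851562, 56.20122146606445), 84.69366455078125)
side 234 0.15732598555159433 ((583.0396118164062, 139.6695556640625), (76.86861419677734, 48.36762237548828), 57.265724182128906)
```

View pics/sd3.png

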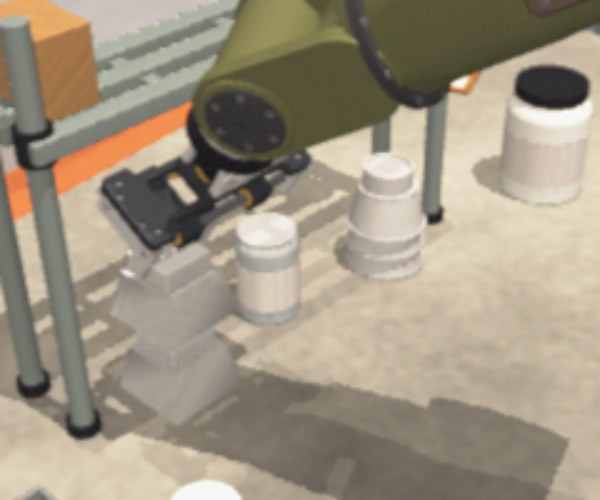

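The tin is in line above the base (crop 175,320), the wrist is clear of the board, and the round stack at (387,215) stands straight. I lower it.

```bash
python3 -m inch '[0.03,-0.6,0.96,0,0,0,0.3, 0.03,-0.6,0.96,0,0,0,0.3, 0.03,-0.6,0.96,0,0,0,0.3, 0.03,-0.6,0.96,0,0,0,0.3, 0,-0.6,0.96,0,0,0,0.3, 0,0,0,0,0,0,0.3]'
python3 plan.py .5956,.1338,.0285,.55,-.083,3
```

```text
time_s: 35.12
ee_pos: [0.6, 0.1337, 0.0913]
eef_rot: [2.593, -0.001, 1.483]
force: [-0.7, 0.6, -0.9]
grip_width: 0.0536
t 35.125 q [ 0.23  0.35  1.86 -0.39  0.44 -0.94]
.5956,.1338,.0285,.55,-.083,3 -> 3 x -0.01 -0.08 0.18 -0.0 0.0 -0.002
   end [0.6007 0.1333 0.0854]
```

```bash
python3 -m inch '[0,-0.08,0.18,0,0,0,0.3, 0,-0.08,0.18,0,0,0,0.3, 0,-0.08,0.18,0,0,0,0.3, 0,0,0,0,0,0,0.3]'
```

```text
time_s: 35.62
ee_pos: [0.6011, 0.1337, 0.0865]
eef_rot: [2.591, -0.002, 1.483]
force: [-0.2, 0.3, -1.6]
grip_width: 0.0536
```

Another 1 mm down, then I release, back off and check with both fixed cameras.

```bash
python3 -m inch '[0,-0.05,0.1,0,0,0,0.3, 0,0,0,0,0,0,0.3, 0,0,0,0,0,0,0.75, 0,0,0,0,0,0,0.75, 0,0,0,0,0,0,0.75, 0,0,-2,0,0,0,0.75, 0,0,-3,0,0,0,0.75, 0,0,-4,0,0,0,0.75, 0,0,-4,0,0,0,0.75, 0,0,-5,0,0,0,0.75, 0,0,-5,0,0,0,0.75, 0,0,0,0,0,0,0.75]'
python3 - <<'E'
from h import *
G=dict(sq=(.595,.134,.095),rd=(.5605,-.159,.12),st=(.509,.409,.075),jar=(.391,.312,.115),can=(.604,-.01,.1),drum=(.502,-.403,.14))
for n in ['scene','side']:
    img,d,c=cam(n); P=cloud(d,c).reshape(-1,3); save(n+'9.png',img)
    for k,(x,y,z) in G.items():
        Q=P[(np.hypot(P[:,0]-x,P[:,1]-y)<.06)&(abs(P[:,2]-z)<.007)]; q=(Q[:,:2]*1000).astype(np.float32)
        if len(Q)>20: r=cv2.minAreaRect(q); print(n,k,len(Q),np.percentile(Q[:,2],[5,50,95]).round(4),np.round(r[0],1),np.round(r[1],1),round(r[2],1))
        else: print(n,k,len(Q))
E
```

```text
time_s: 37.12
ee_pos: [0.4813, 0.1445, 0.2852]
eef_rot: [2.585, -0.005, 1.484]
force: [0.0, -0.6, 0.0]
grip_width: 0.0705
scene sq 653 [0.0903 0.0939 0.0958] [596.  133.6] [54.  57.2] 85.3
scene rd 422 [0.1141 0.1166 0.1199] [ 561.3 -159.1] [52.7 53. ] 80.9
scene st 511 [0.0691 0.0714 0.0746] [509.3 407.4] [52.7 55.7] 81.1
scene jar 386 [0.1098 0.1136 0.1155] [392.8 311.3] [53.5 56.3] 67.2
scene can 598 [0.0955 0.0987 0.1005] [605.2 -12.5] [59.9 60.1] 61.3
scene drum 542 [0.1355 0.1385 0.1404] [ 502.9 -407.4] [83.7 81.7] 79.2
side sq 392 [0.0893 0.0944 0.0965] [593.9 137.4] [56.6 56. ] 86.7
side rd 217 [0.1145 0.1175 0.1212] [ 558.2 -156.3] [50.9 57.4] 32.8
side st 589 [0.0693 0.0721 0.0753] [508.  409.8] [53.2 53.8] 23.0
side jar 590 [0.1107 0.1146 0.1164] [390.6 313.3] [54.  53.6] 81.1
side can 296 [0.094  0.0996 0.1018] [603.5  -9.9] [59.6 61.9] 64.2
side drum 374 [0.135  0.1401 0.1424] [ 498.8 -400.6] [84.3 88.1] 43.3
```

View pics/scene9.png

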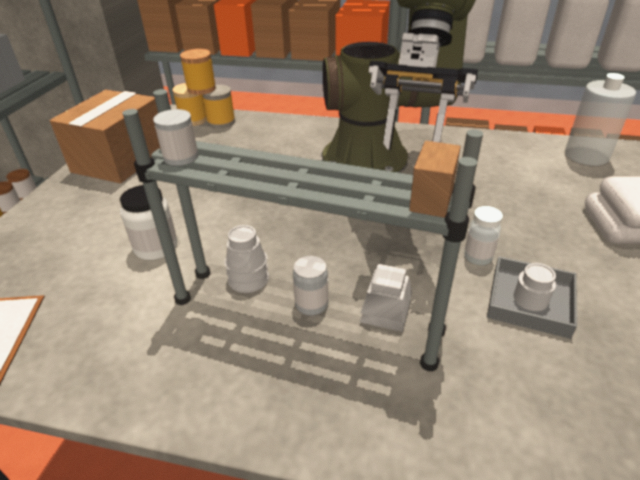

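The picture shows both stacks straight at (247,260) and (388,295), the straight tin in the tray at (537,285), and the arm clear of everything. Handing in.

```bash
python3 -c "
from station import ctrl; print(ctrl.hand_in())"
```

```text
the job is handed in; nothing more can be done
None
```

I nested both loose round tins over the round base and the square tin over the square base. The straight tin stands mouth-down in the reject tray. I handed the job in at about 37 s of the 72 s allowed; no verdict was reported.

**Regrasp:** I had to set the square tin down once and grip it again with the tool turned half round. With the first grip, the last joint would have passed its range at the square base.

**Last checks, by depth from both fixed cameras:**

| Thing | Measured | Compared with |
|---|---|---|
| Round stack | top about 120 mm up after the known 2–3 mm depth bias, within 2 mm of the base axis | base top 70 mm, so +50 mm as wanted |
| Square stack | top about 94–95 mm up, yaw equal to the base within 1–2° | base tin's reading before was about 69 mm, so +25 mm as wanted |
| Straight tin | upright on the tray floor, within about 2 mm of the tray centre | limit 50 mm |
| Jar, can, drum | readings within about 7 mm of the start | start fits were coarser and used different height bands, and nothing in the pictures shows they moved |

The gripper finished clear of everything. The force readings at the end of each move stayed under about 6 N. The two fixed cameras differ from each other by 2–3 mm at the tins (up to 7 mm at the drum), and no check failed or disagreed by more than that.

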